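# Reset the nail table for the next client

## Task

Reset the nail table for the next client: hang every rinsed white beaker from the black mat upside down on the drying stand, one to a post, lowered gently until it is fully down on the grey foot, and swap the white pump bottle and the amber jar, so that each stands upright and wholly on the cork coaster where the other one stood. Leave everything else on the table where it is.

Things in the scene. Friction and masses are not known exactly. Their poses are not given: they have to be found in the camera images.
- beaker0: square white porcelain beaker, open at one end: 50 x 50 mm outside, 76 mm long, walls 3 mm, closed end 4 mm thick, about 0.13 kg; it starts lying on a flat side on the black mat. Origin: middle of the side it lies on at the start; x axis runs along the beaker towards its open mouth, z up while it lies (beaker's centre at 0, 0, 25 mm). One of the three may be absent (None)
- beaker0_rim (a point): centre of that beaker's open mouth (its axes are those of the beaker)
- beaker0_base (a point): centre of the outside of that beaker's closed end
- beaker1: square white porcelain beaker, open at one end: 50 x 50 mm outside, 76 mm long, walls 3 mm, closed end 4 mm thick, about 0.13 kg; it starts lying on a flat side on the black mat. Origin: middle of the side it lies on at the start; x axis runs along the beaker towards its open mouth, z up while it lies (beaker's centre at 0, 0, 25 mm). One of the three may be absent (None)
- beaker1_rim (a point): centre of that beaker's open mouth (its axes are those of the beaker)
- beaker1_base (a point): centre of the outside of that beaker's closed end
- beaker2: square white porcelain beaker, open at one end: 50 x 50 mm outside, 76 mm long, walls 3 mm, closed end 4 mm thick, about 0.13 kg; it starts lying on a flat side on the black mat. Origin: middle of the side it lies on at the start; x axis runs along the beaker towards its open mouth, z up while it lies (beaker's centre at 0, 0, 25 mm). One of the three may be absent (None)
- beaker2_rim (a point): centre of that beaker's open mouth (its axes are those of the beaker)
- beaker2_base (a point): centre of the outside of that beaker's closed end
- stand: fixed drying stand: steel drip tray 110 mm (x) by 310 mm (y), 12 mm thick, with three upright steel posts in a row along its y axis, 105 mm apart. Origin: centre of the underside; x axis is horizontal, away from the robot, across the row
- peg0 (a point): foot of an upright post, on its axis, on top of the grey round foot (78 mm wide, 10 mm high, top 22 mm over the table) where a beaker's rim comes to rest; the post is 26 mm thick and rises 60 mm above this point, tapered over the last 12 mm; z up
- peg1 (a point): foot of an upright post, on its axis, on top of the grey round foot (78 mm wide, 10 mm high, top 22 mm over the table) where a beaker's rim comes to rest; the post is 26 mm thick and rises 60 mm above this point, tapered over the last 12 mm; z up
- peg2 (a point): foot of an upright post, on its axis, on top of the grey round foot (78 mm wide, 10 mm high, top 22 mm over the table) where a beaker's rim comes to rest; the post is 26 mm thick and rises 60 mm above this point, tapered over the last 12 mm; z up
- bottle: white pump bottle: round body 54 mm wide to 56 mm height, narrow grey pump top 24 mm wide, 82 mm tall in all, 0.25 kg. Origin: centre of its underside, z up
- jar: squat amber jar with black lid, round, 62 mm wide, 60 mm tall, 0.25 kg. Origin: centre of its underside, z up
- coaster_a: fixed round cork coaster, 88 mm wide, 4 mm thick, on which the bottle stands at the start. Origin: centre of the underside
- coaster_b: the same kind of fixed cork coaster, on which the jar stands at the start. Origin: centre of the underside
- clippers: steel nail clippers lying flat, 60 x 14 mm, 12 mm high, between the stand and the coasters; not part of the work, leave it alone. Origin: centre of the underside
- polish2: small polish bottle, 28 mm wide, 70 mm tall, far side; not part of the work, leave it alone. Origin: centre of the underside
- polish3: small polish bottle, 28 mm wide, 70 mm tall, far side; not part of the work, leave it alone. Origin: centre of the underside
- nail_file: flat grey nail file 170 x 20 x 4 mm; not part of the work, leave it alone. Origin: centre of the underside
- buffer: white buffer block 90 x 28 x 28 mm; not part of the work, leave it alone. Origin: centre of the underside
- dish: small glass bowl, 90 mm wide, 30 mm high; not part of the work, leave it alone. Origin: centre of the underside
Mind the look-alikes: they are no part of the job. What is shaped like the bottle but purple or yellow is not meant. What is shaped like the beaker1 but yellow is not meant.

How it is judged:
By the outcome, as a careful person would: the job done as asked, in the order asked, and still so for the second after the job is handed in, with the robot touching nothing.
Of beaker0, beaker1, beaker2 only 2 to 3 are there at a start; the rules pass over those that are not, and their reading is None.
At some moment in a run one of bottle, jar may be knocked a few centimetres aside while the robot is not near it.
It also fails if it takes over 210 s, if anything falls off the work surface, if the arm or the gripper's body presses on something with over 40 N, if the wrist force passes 120 N, or if a joint passes its speed limit or range.

## Robot

A 7-joint arm with a two-finger parallel gripper is mounted at the origin on the work surface. World frame = base frame: x ahead of the robot, y to its left, z up, the work surface at z = 0. Lengths are in m, angles in rad, forces in N, time in s.
With the tool pointing down it reaches from about 0.35 to 0.9 m from the base axis. Payload 8.1 kg.
Tool frame: the origin (TCP) lies midway between the tips of the shut fingers; the grasp point (between the pads) lies 19 mm behind it; z points along the fingers, y is the line along which they close (so a half turn about z gives the same grasp; the last joint's range is limited). The gripper opens to 92 mm and grips with 3 to 60 N. Pads are 19 mm wide; open, the fingers measure 130 mm over their backs; the gripper's body (75 mm by 190 mm) begins 47 mm behind the grasp point.
Start: joints at [1.043, 0.434, 0.025, 1.573, -0.012, 1.134, -0.075], TCP at [0.258, -0.569, 0.227] pointing down, gripper open.
Joint ranges: [-2.62, 2.62], [-0.44, 2.09], [-1.27, 1.32], [0.08, 2.57], [-1.32, 4.46], [0.12, 2], [-2.74, 2.74]. Speed limits (rad/s): [2.22, 2.22, 3.01, 3.01, 3.14, 3.14, 3.14].

## Interface

Orientations are given as [roll, pitch, yaw] about the fixed x, y, z axes, in that order (R = Rz(yaw) Ry(pitch) Rx(roll)).
In Python, from plant import env, snapshot, calibration, workorder gives the robot as it stands.
- The arm moves only by the tool jog_arm, never from a script. Its argument "deltas" is a list that holds one entry, the list of rows, each a list of 5 numbers: the shift along the tool's x, y, z in units of 750 mm (1.0 is 750 mm), then the turn about the tool's z in units of 180 degrees (1.0 is 180 degrees), then the closure, from -1 (fully open) to 1 (shut). A call has exactly 5 rows; each row is the pose to reach, as a shift and turn from the pose commanded when the call began, along the tool's axes at that moment, turning the shorter way round; what a row does not reach only later rows make up. A row lasts 1/8 s, in which the tool goes at most 62.5 mm and 10.7 degrees, less where a joint would pass 70% of its speed; a pose out of reach is approached as far as the arm can. A call with a number of a shift or a turn outside -1 to 1 is refused whole. A call with a gripper value outside its range is refused whole. The fingers move at their own pace and stop on an object; "squeeze" is the grip in N (left out, the last holds). Time passes only in rows, so rows that repeat a pose let the fingers close, or fill a call up. It gives the time, the measured TCP pose, the force, the opening and the grip force at its end, in the units of the state.
- env.read_state(): the state, without advancing time (a new reading comes with each control period).
- snapshot(name): name is "side" or "top"; returns the picture (480x640x3 uint8, red, green, blue); there is no depth.
- calibration(name): a dict with "vertical_fov" (degrees; the focal length in pixels is half the picture's height over the tangent of half this angle, whatever the lens; pixels are square), "cx", "cy" (the principal point, pixels), "R" (3x3) and "t" (3): a world point X has camera coordinates R X + t. Camera axes: x right, y down, z forward; pixel columns grow to the right and rows downward; lengths in m; the calibration is good to about 2 mm. A picture is of the moment at which its call begins. calibration takes no time and is no camera call.
- workorder.finish_job(): hands the job in; it is judged then, once.
The state is a dict: "t": time; "joint_positions": joint angles; "qd": joint speeds; "joint_efforts": joint torques, N m; "tool_pos": TCP position; "ee_rot": TCP orientation; "contact_force": force on the tool from outside, world axes, zero at the start; "wrist_torque": the same for the moment, N m; "gripper_width": finger opening in m; "grip_force": force on a finger pad.
Only numpy, scipy, OpenCV 4.12 (cv2) and the standard library are available. Lean on these libraries where they do the work, as an engineer would, in place of code of your own. Each camera call takes 0.05 s, during which the arm holds its last target. There are 200 camera calls.

## Working session

There is one attempt and no reset: what is moved stays moved. The work goes in short steps, Python scripts to look and compute and a tool call to move; the robot and the scene stay as the last step left them, time stands still between calls to the robot, and variables do not carry over. Pictures are saved under pics/ and viewed, at most 14 in all, crops included, and the job is handed in when it is done.

Besides the shell and the picture viewer there is one more tool, called as name(argument=value, ...), one argument or row to a line, values as JSON. jog_arm: Moves the arm, as the interface text tells. Its arguments: {"type":"object","properties":{"deltas":{"type":"array"},"squeeze":{"type":"number"}},"required":["deltas"]}

```bash
ls; mkdir -p pics; python3 - <<'E'
from plant import env, snapshot, calibration
import cv2
print(env.read_state())
for n in("side","top"):
    print(n,calibration(n)); cv2.imwrite(f"pics/{n}0.png",snapshot(n)[:,:,::-1])
E
```

```text
pics
{'t': 0.0, 'joint_positions': array([ 1.04339953,  0.43523094,  0.02497528,  1.57412186, -0.0115807 ,
        1.1339831 , -0.07511643]), 'qd': array([-0.00011336,  0.0001327 , -0.00130278, -0.00018305,  0.00154939,
        0.0029805 , -0.00125437]), 'joint_efforts': array([-2.52163200e-04, -6.67840862e+01,  9.85128209e-01, -3.14462042e+01,
       -6.05644472e-02,  4.28225286e-02,  2.08558299e-04]), 'tool_pos': array([ 0.25730991, -0.56900434,  0.22593048]), 'ee_rot': array([-3.14000242e+00,  1.63530704e-04,  4.24716515e-01]), 'contact_force': array([0.51963439, 0.31645379, 0.70147508]), 'wrist_torque': array([-0.00772073, -0.02929748, -0.04514439]), 'grip_force': 0.0, 'gripper_width': 0.09192505523562731}
side {'vertical_fov': 42.47871741006939, 'cx': 318.82135807147034, 'cy': 229.45570463499658, 'R': array([[-0.99166168, -0.12758254,  0.01816036],
       [-0.09765428,  0.652012  , -0.7518936 ],
       [ 0.08408772, -0.74739751, -0.6590343 ]]), 't': array([0.48916466, 0.15868368, 1.32190396])}
top {'vertical_fov': 54.09211802459069, 'cx': 319.31932151166416, 'cy': 235.1329915135248, 'R': array([[ 4.67350022e-03, -9.99989079e-01, -1.29320753e-06],
       [-9.95741406e-01, -4.65352943e-03, -9.20727846e-02],
       [ 9.20717731e-02,  4.31589879e-04, -9.95752280e-01]]), 't': array([-0.11082708,  0.5191214 ,  1.01942396])}
```

View pics/top0.png

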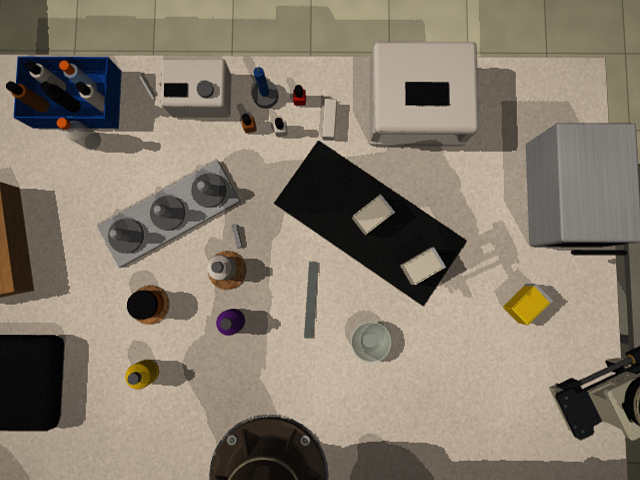

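View pics/side0.png

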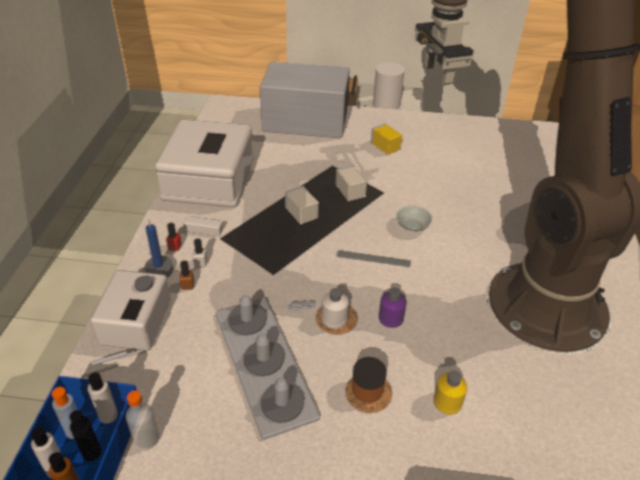

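```bash
cat > h.py <<'E'
import numpy as np, cv2
from plant import env, snapshot, calibration
def ray(n,u,v,z):
    c=calibration(n);f=240/np.tan(np.radians(c["vertical_fov"]/2))
    R=np.array(c["R"]);t=np.array(c["t"]);o=-R.T@t
    d=R.T@np.array([(u-c["cx"])/f,(v-c["cy"])/f,1]);return o+d*(z-o[2])/d[2]
def px(n,X):
    c=calibration(n);f=240/np.tan(np.radians(c["vertical_fov"]/2))
    p=np.array(c["R"])@X+c["t"];return np.array([c["cx"]+f*p[0]/p[2],c["cy"]+f*p[1]/p[2]])
def pic(n,name): 
    i=snapshot(n)[:,:,::-1].copy();cv2.imwrite(f"pics/{name}.png",i);return i
def crop(i,x,y,w,h,s): return cv2.resize(i[y:y+h,x:x+w],None,fx=s,fy=s,interpolation=cv2.INTER_CUBIC)
def mv(target,yaw=None):
    """deltas (units) from the measured pose to target tcp xyz / yaw"""
    s=env.read_state();r=s["ee_rot"];
    cr,cp,cy=np.cos(r);sr,sp,sy=np.sin(r)
    R=np.array([[cy,-sy,0],[sy,cy,0],[0,0,1]])@np.array([[cp,0,sp],[0,1,0],[-sp,0,cp]])@np.array([[1,0,0],[0,cr,-sr],[0,sr,cr]])
    d=R.T@(np.array(target)-s["tool_pos"])/.75
    w=0 if yaw is None else -((yaw-r[2]+np.pi/2)%np.pi-np.pi/2)/np.pi
    return np.round(d,4),round(w,4)
E
python3 - <<'E'
from h import *
t=cv2.imread("pics/top0.png");s=cv2.imread("pics/side0.png")
a=np.hstack([crop(t,340,185,110,110,3.6),crop(s,275,160,100,70,4)[:,:].copy() if 0 else cv2.resize(s[155:235,280:390],(396,288),interpolation=cv2.INTER_CUBIC)[:0].reshape(0,396,3)]) if 0 else None
A=crop(t,340,185,110,110,3.6); B=cv2.resize(crop(s,280,155,100,80,4),(400,320)); B=cv2.copyMakeBorder(B,0,76,0,0,cv2.BORDER_CONSTANT)
cv2.imwrite("pics/c1.png",np.hstack([A,B]))
A=crop(t,90,150,170,180,3.3); cv2.imwrite("pics/c2.png",A)
E
```

```text
(no output)
```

View pics/c1.png

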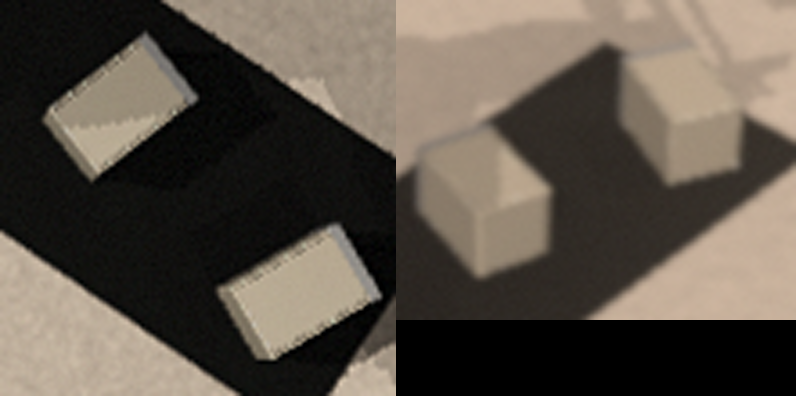

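View pics/c2.png

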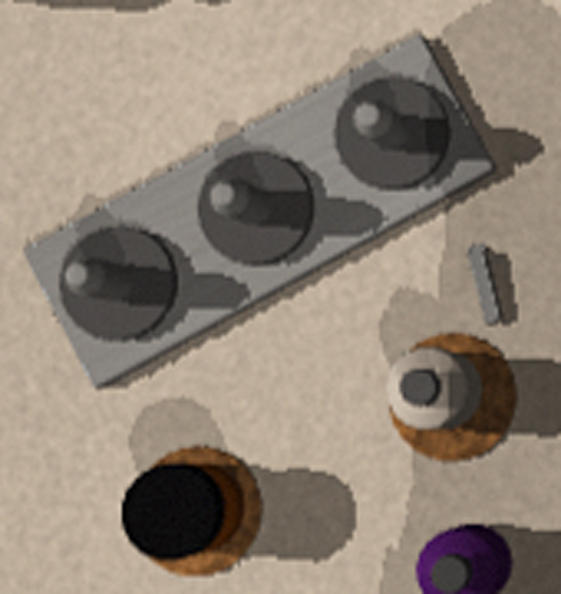

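Two white beakers lie on the mat, at about (374,214) and (422,265). The yellow one at (527,304) is a look-alike and not on the mat. The grey rims point right (−y) and the closed ends face the side camera. The white bottle is at (226,268), with the purple and yellow look-alikes at (230,322) and (141,374). The jar is at (147,304).

```bash
cat > m.py <<'E'
from h import *
from scipy.optimize import least_squares
def fit(rim,base,z=.05):
    P=np.array(rim+base)
    def res(q):
        c,s=np.cos(q[2]),np.sin(q[2]); o=[]
        for (a,b),p in zip([(38,25),(38,-25),(-38,25),(-38,-25)],P):
            X=np.array([q[0]+(c*a-s*b)/1e3,q[1]+(s*a+c*b)/1e3,z]); o+=list(px("top",X)-p)
        return o
    m=np.mean([ray("top",*p,z) for p in P],0)
    r=least_squares(res,[m[0],m[1],-1.9]);return r.x,r.fun.round(1)
f=lambda u,v:(340+u/3.6,185+v/3.6)
g=lambda u,v:(90+u/3.3,150+v/3.3)
if __name__=="__main__":
    # left-of-axis (+y beaker) looking to mouth (right): image up
    print("A",fit([f(147,34),f(197,100)],[f(52,110),f(104,172)]))
    print("B",fit([f(337,224),f(381,296)],[f(229,284),f(272,358)]))
    for n,p,z in[("f",(118,283),.022),("f",(255,208),.022),("f",(393,132),.022),("tipz",(78,276),.082),("tip",(224,195),.082),("tip",(369,117),.082),("ca",(453,397),.004),("cb",(198,511),.004),("jar",(173,511),.064),("bot",(419,387),.086)]:
        print(n,ray("top",*g(*p),z)[:2].round(4))
    for n,p in [("clip",(238,236)),("yellow",(141,374)),("purple",(230,322)),("file",(312,300)),("dish",(371,342))]: print(n,ray("top",*p,.03)[:2].round(3))
E
python3 m.py
```

```text
A (array([ 0.56423915, -0.22861778, -0.90045946]), array([ 0.3, -0.2,  0.9, -0.7, -0.6,  0. , -0.6,  0.8]))
B (array([ 0.4523457 , -0.33531427, -1.0546401 ]), array([ 0.4, -0.3, -0. , -0.1, -0.1,  0.3, -0.3,  0.1]))
f [0.5164 0.322 ]
f [0.5678 0.2314]
f [0.6203 0.1394]
tipz [0.5154 0.3227]
tip [0.5678 0.2319]
tip [0.6187 0.1407]
ca [0.4412 0.098 ]
cb [0.3635 0.2687]
jar [0.3668 0.2633]
bot [0.446  0.1035]
clip [0.516 0.071]
yellow [0.218 0.273]
purple [0.329 0.084]
file [ 0.377 -0.093]
dish [ 0.288 -0.221]
```

```bash
python3 -c "
from h import *
print(mv([.4395,-.3127,.12],-1.055))"
```

```text
(array([ 0.3622, -0.2112,  0.1416]), np.float64(0.471))
```

jog_arm(
  deltas=[
    [[0.08,-0.05,0.0,0.1,-1],[0.16,-0.1,0.04,0.2,-1],[0.24,-0.16,0.08,0.3,-1],[0.3622,-0.2112,0.1416,0.471,-1],[0.3622,-0.2112,0.1416,0.471,-1]],
  ],
  squeeze=3,
)

```text
t: 0.72
tool_pos: [0.4252, -0.3306, 0.1307]
ee_rot: [3.142, -0.0, -0.512]
contact_force: [0.6, 0.1, -0.3]
gripper_width: 0.092
grip_force: 0.0
```

```bash
python3 -c "
from h import *
print(mv([.4395,-.3127,.12],-1.055))"
```

```text
(array([ 0.0049, -0.0301,  0.0143]), np.float64(0.1729))
```

jog_arm(
  deltas=[
    [[0.0049,-0.0301,0.0143,0.173,-1],[0.0049,-0.0301,0.0143,0.173,-1],[0.0049,-0.0301,0.0143,0.173,-1],[0.0049,-0.0301,0.0143,0.173,-1],[0.0049,-0.0301,0.0143,0.173,-1]],
  ],
)

```text
t: 1.35
tool_pos: [0.4385, -0.3139, 0.1206]
ee_rot: [3.141, 0.0, -1.045]
contact_force: [-0.3, 0.4, 0.1]
gripper_width: 0.0919
grip_force: 0.0
```

```bash
python3 -c "
from h import *
print(mv([.4395,-.3127,.008],-1.055))"
```

```text
(array([-0.0008, -0.002 ,  0.1501]), np.float64(0.0032))
```

jog_arm(
  deltas=[
    [[0,-0.002,0.05,0.003,-1],[0,-0.002,0.1,0.003,-1],[0,-0.002,0.14,0.003,-1],[0,-0.002,0.15,0.003,-1],[0,-0.002,0.15,0.003,-1]],
  ],
)

```text
t: 1.98
tool_pos: [0.4399, -0.3135, 0.0084]
ee_rot: [3.142, 0.0, -1.057]
contact_force: [-0.1, -0.2, 0.4]
gripper_width: 0.0914
grip_force: 0.0
```

jog_arm(
  deltas=[
    [[0,0,0,0,0.3],[0,0,0,0,0.6],[0,0,0,0,1],[0,0,0,0,1],[0,0,0,0,1]],
  ],
  squeeze=3,
)

```text
t: 2.6
tool_pos: [0.4402, -0.3132, 0.0084]
ee_rot: [-3.141, -0.0, -1.058]
contact_force: [-0.4, 0.5, 1.9]
gripper_width: 0.0504
grip_force: 3.0
```

jog_arm(
  deltas=[
    [[0.007,0,-0.013,0,1],[0.0155,0,-0.025,0,1],[0.0257,0,-0.035,0,1],[0.0376,0,-0.0435,0,1],[0.0507,0,-0.05,0,1]],
  ],
)

```text
t: 3.22
tool_pos: [0.459, -0.3471, 0.0462]
ee_rot: [-3.141, -0.0, -1.058]
contact_force: [-0.0, -0.4, -2.1]
gripper_width: 0.0506
grip_force: 3.0
```

```bash
python3 -c "
from h import *
i=pic('side','s1');cv2.imwrite('pics/c3.png',crop(i,260,110,160,130,4))"
```

```text
(no output)
```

View pics/c3.png

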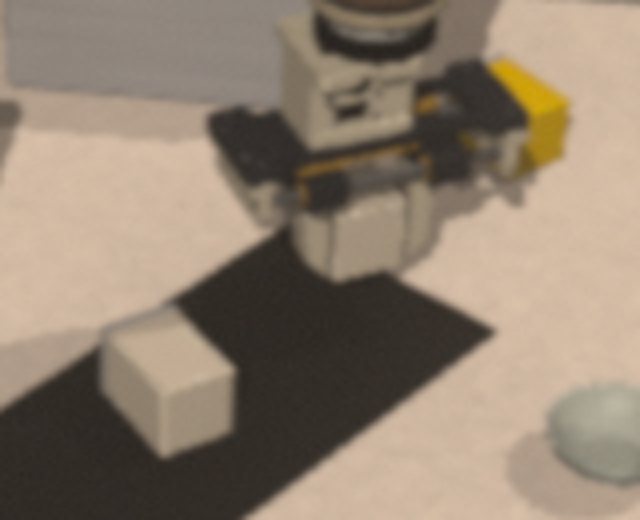

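The beaker stayed level in the pads, so friction is holding it against tipping. I'll set it back down and grip only a small patch at the upper base corner, so the mouth end swings down.

jog_arm(
  deltas=[
    [[-0.0131,0,0.0065,0,1],[-0.025,0,0.015,0,1],[-0.0352,0,0.025,0,1],[-0.0437,0,0.037,0,1],[-0.0507,0,0.05,0,1]],
  ],
)

```text
t: 3.9
tool_pos: [0.4397, -0.3128, 0.0075]
ee_rot: [3.142, 0.0, -1.058]
contact_force: [1.2, -0.1, 4.5]
gripper_width: 0.0504
grip_force: 3.1
```

jog_arm(
  deltas=[
    [[0,0,0,0,0.9],[0,0,0,0,0],[0,0,0,0,-0.3],[-0.006,0,-0.02,0,-0.3],[-0.012,0,-0.044,0,-0.3]],
  ],
)

```text
t: 4.53
tool_pos: [0.4354, -0.3052, 0.0425]
ee_rot: [-3.142, -0.0, -1.058]
contact_force: [-0.7, 0.7, 0.3]
gripper_width: 0.0593
grip_force: 0.0
```

```bash
python3 -c "
from h import *
i=pic('side','s2');j=pic('top','t2');cv2.imwrite('pics/c4.png',np.hstack([crop(i,290,110,120,120,3),crop(j,360,210,120,120,3)]));print(env.read_state()['tool_pos'],env.read_state()['gripper_width'])"
```

```text
[ 0.43661163 -0.30568824  0.04384758] 0.05959032971086745
```

View pics/c4.png

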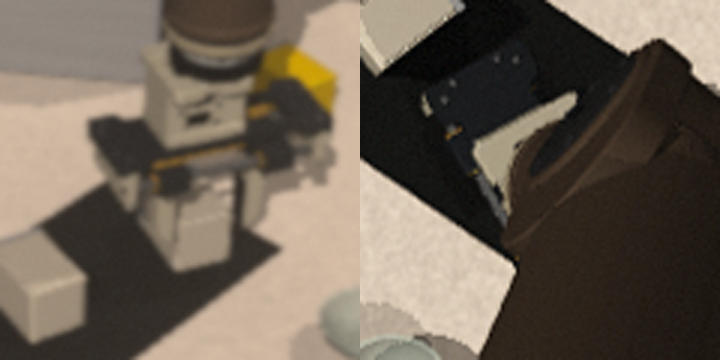

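jog_arm(
  deltas=[
    [[0,0,0,0,1],[0,0,0,0,1],[0,0,0,0,1],[0,0,-0.01,0,1],[0,0,-0.025,0,1]],
  ],
  squeeze=3,
)

```text
t: 5.25
tool_pos: [0.4349, -0.3053, 0.06]
ee_rot: [3.141, 0.001, -1.058]
contact_force: [-0.7, 0.2, -1.9]
gripper_width: 0.0499
grip_force: 3.0
```

jog_arm(
  deltas=[
    [[0,0,-0.02,0,1],[0,0,-0.04,0,1],[0,0,-0.055,0,1],[0,0,-0.055,0,1],[0,0,-0.055,0,1]],
  ],
)

```text
t: 5.88
tool_pos: [0.4354, -0.3052, 0.101]
ee_rot: [3.141, 0.0, -1.058]
contact_force: [-0.9, -0.0, -1.9]
gripper_width: 0.0498
grip_force: 3.0
```

```bash
python3 -c "
from h import *
i=pic('side','s3');cv2.imwrite('pics/c5.png',crop(i,290,90,120,140,4))"
```

```text
(no output)
```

View pics/c5.png

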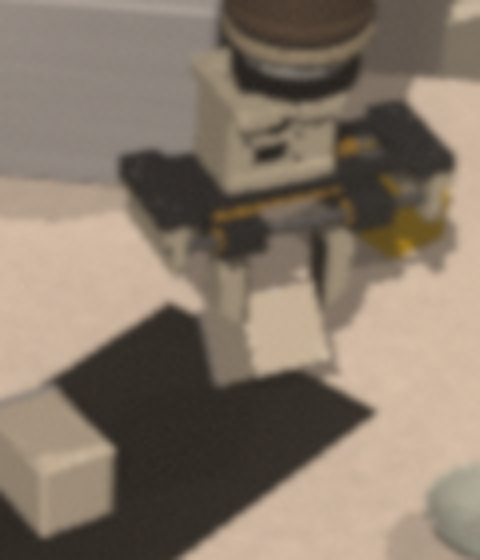

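The beaker now hangs tilted about 50° mouth-down. I'll touch the rim edge to the mat and roll it upright.

jog_arm(
  deltas=[
    [[0,0,0.02,0,1],[0.008,0,0.0255,0,1],[0.018,0,0.027,0,1],[0.029,0,0.028,0,1],[0.043,0,0.031,0,1]],
  ],
)

```text
t: 6.55
tool_pos: [0.4519, -0.3344, 0.0781]
ee_rot: [-3.141, -0.001, -1.058]
contact_force: [-0.3, 1.4, 3.7]
gripper_width: 0.0495
grip_force: 3.0
```

jog_arm(
  deltas=[
    [[0.009,0,0.002,0,1],[0.018,0,0.006,0,1],[0.029,0,0.013,0,1],[0.029,0,0.014,0,1],[0.029,0,0.014,0,1]],
  ],
)

```text
t: 7.18
tool_pos: [0.4619, -0.3523, 0.0671]
ee_rot: [3.141, 0.0, -1.058]
contact_force: [1.2, -0.8, 0.2]
gripper_width: 0.0503
grip_force: 3.0
```

```bash
python3 -c "
from h import *
i=pic('side','s4');cv2.imwrite('pics/c6.png',crop(i,290,90,120,140,4))"
```

```text
(no output)
```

View pics/c6.png

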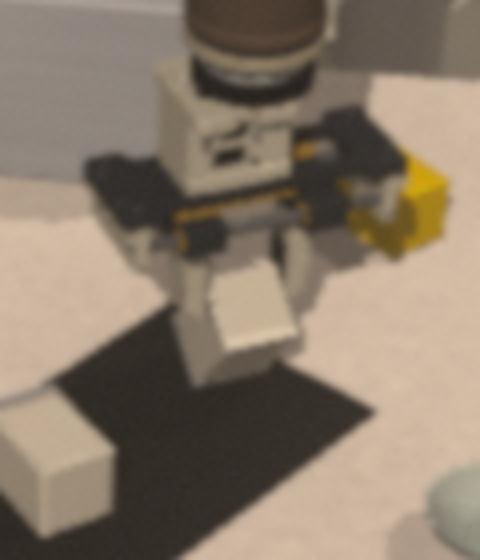

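```bash
cat > fit3.py <<'E'
from h import *
from scipy.optimize import least_squares
# body: axial a (mouth +), lateral l (orig. up), width b (orig. left of mouth dir)
def fit(P,yaw,x0):
    # P: dict (a,l,b)->pixel side ; q: x,y of centre, z, theta
    def proj(q):
        th=q[3];o=[]
        for (a,l,b) in P:
            x=a*np.cos(th)+l*np.sin(th); z=-a*np.sin(th)+l*np.cos(th)
            X=np.array([q[0]+(x*np.cos(yaw)-b*np.sin(yaw)),q[1]+x*np.sin(yaw)+b*np.cos(yaw),q[2]+z]);o.append(px("side",X))
        return np.array(o)
    r=least_squares(lambda q:(proj(q)-np.array(list(P.values()))).ravel(),x0)
    return r.x,r.fun.round(1)
E
python3 - <<'E'
from fit3 import *
h=lambda u,v:(290+u/4,90+v/4)
A,L,B=.038,.025,.025
# base face corners a=-A ; near camera(+y) side = orig bottom? mouth dir=-y so base face; image right = -x world = b... left of mouth dir(-y) is +x => image left = +b
P={(-A,-L,-B):h(300,337),(-A,-L,B):h(225,352),(-A,L,B):h(208,290),(-A,L,-B):h(272,262)}
print(fit(P,-1.058,[.46,-.36,.05,1.1]))
P[(A,-L,B)]=h(195,385);P[(A,-L,-B)]=h(275,370)
print(fit(P,-1.058,[.46,-.36,.05,1.1]))
E
```

```text
(array([ 0.46337534, -0.39929999,  0.00641192,  0.98004222]), array([-0.5, -0. ,  0.9,  0.2, -0.8, -1.7,  0.5,  1.5]))
(array([ 0.46339817, -0.40733739,  0.00363142,  0.92943717]), array([-0.3, -0.1,  1.2,  0.1, -0.2, -2.1,  1. ,  1.1,  0.8,  0.6, -2.6,
        0.4]))
```

jog_arm(
  deltas=[
    [[0,0,-0.01,0,1],[0,0,-0.02,0,1],[0.0,0,-0.035,0,1],[0.0,0,-0.05,0,1],[0.0,0,-0.05,0,1]],
  ],
)

```text
t: 7.85
tool_pos: [0.4626, -0.353, 0.1063]
ee_rot: [-3.14, -0.002, -1.058]
contact_force: [0.0, -0.1, -1.5]
gripper_width: 0.0502
grip_force: 3.0
```

```bash
python3 -c "
from h import *
i=pic('side','s5');j=pic('top','t5');cv2.imwrite('pics/c7.png',np.hstack([crop(i,300,70,110,130,4),crop(j,380,200,90,130,4)]))"
```

```text
(no output)
```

View pics/c7.png

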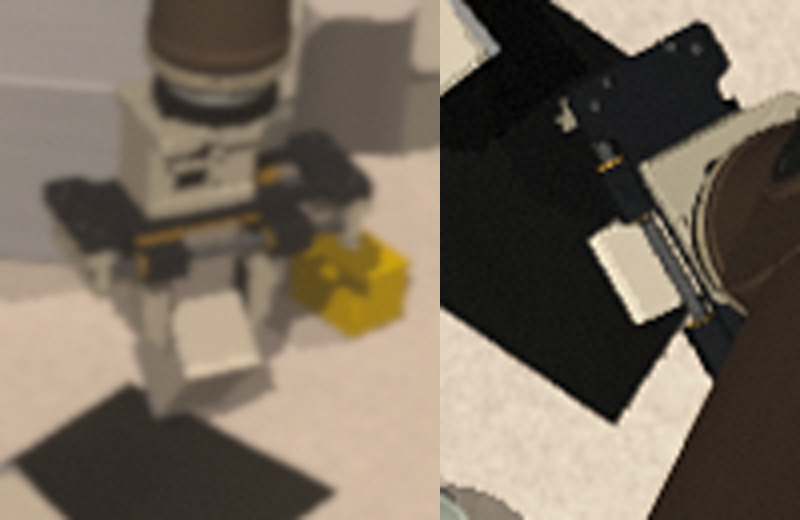

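```bash
python3 - <<'E'
from h import *
from scipy.optimize import least_squares
s=lambda u,v:("side",300+u/4,70+v/4)
t=lambda u,v:("top",380+(u-440)/4,200+v/4)
A,L,B=.038,.025,.025
obs=[((-A,-L,B),t(590,240)),((-A,-L,-B),t(640,325)),((-A,-L,B),s(185,380)),((-A,-L,-B),s(262,360)),((-A,L,B),s(172,300)),((-A,L,-B),s(238,290)),((A,-L,B),s(160,415)),((A,-L,-B),s(270,385))]
yaw=-1.058
def res(q):
    th=q[0];o=[]
    for (a,l,b),(n,u,v) in obs:
        a=a-q[1];l=l-q[2]
        x=a*np.cos(th)+l*np.sin(th); z=-a*np.sin(th)+l*np.cos(th)
        X=np.array([.4626+x*np.cos(yaw)-b*np.sin(yaw),-.353+x*np.sin(yaw)+b*np.cos(yaw),.110+z]);o+=list(px(n,X)-[u,v])
    return np.array(o)
for t0 in(.3,.8,1.3):
    r=least_squares(res,[t0,-.03,.02],loss="soft_l1");print(r.x,r.cost);print(res(r.x).reshape(-1,2).round(1).tolist())
E
```

```text
[ 0.90536577 -0.0199358   0.01315145] 19.428165513896403
[[-2.3, -0.9], [-2.4, -0.7], [0.8, -0.9], [-0.1, 0.0], [-1.8, 0.3], [-0.0, -1.1], [-1.5, -0.5], [-11.4, 3.0]]
[ 0.90536605 -0.01993581  0.01315145] 19.428165513939312
[[-2.3, -0.9], [-2.4, -0.7], [0.8, -0.9], [-0.1, 0.0], [-1.8, 0.3], [-0.0, -1.1], [-1.5, -0.5], [-11.4, 3.0]]
[ 0.90536663 -0.01993582  0.01315146] 19.428165514125876
[[-2.3, -0.9], [-2.4, -0.7], [0.8, -0.9], [-0.1, 0.0], [-1.8, 0.3], [-0.0, -1.1], [-1.5, -0.5], [-11.4, 3.0]]
```

The beaker hangs at about 52°, and its rim slid on the mat instead of pivoting. I'll use the post as the fixed stop instead. With the post just inside the mouth, pushing along +x turns the beaker upright over it.

```bash
python3 -c "
from h import *
print(mv([.607,.1627,.18],-1.055))"
```

```text
(array([-0.5037, -0.5054, -0.1   ]), np.float64(-0.001))
```

jog_arm(
  deltas=[
    [[-0.01,-0.01,-0.03,0,1],[-0.04,-0.04,-0.07,0,1],[-0.08,-0.08,-0.1,0,1],[-0.12,-0.12,-0.1,0,1],[-0.16,-0.16,-0.1,0,1]],
  ],
)

```text
t: 8.57
tool_pos: [0.5079, -0.1877, 0.1799]
ee_rot: [-3.141, -0.0, -1.058]
contact_force: [0.8, 0.9, -0.9]
gripper_width: 0.0499
grip_force: 3.0
```

jog_arm(
  deltas=[
    [[-0.04,-0.04,0,0,1],[-0.08,-0.08,0,0,1],[-0.12,-0.12,0,0,1],[-0.16,-0.16,0,0,1],[-0.2,-0.2,0,0,1]],
  ],
)

```text
t: 9.2
tool_pos: [0.5648, 0.0165, 0.1794]
ee_rot: [3.141, 0.0, -1.058]
contact_force: [0.1, 0.5, -1.7]
gripper_width: 0.0502
grip_force: 3.0
```

jog_arm(
  deltas=[
    [[-0.04,-0.04,0,0,1],[-0.08,-0.08,0,0,1],[-0.115,-0.115,0,0,1],[-0.135,-0.135,0,0,1],[-0.1437,-0.1454,0,0,1]],
  ],
)

```text
t: 9.82
tool_pos: [0.6067, 0.1644, 0.179]
ee_rot: [3.14, 0.0, -1.056]
contact_force: [-0.2, -0.1, -1.2]
gripper_width: 0.0496
grip_force: 3.0
```

```bash
python3 -c "
from h import *
print(mv([.607,.1627,.1255],-1.055))
i=pic('side','s6');j=pic('top','t6');cv2.imwrite('pics/c8.png',np.hstack([crop(i,180,200,130,150,3),crop(j,130,110,130,150,3)]))"
```

```text
(array([0.0022, 0.0006, 0.0714]), np.float64(-0.0003))
```

View pics/c8.png

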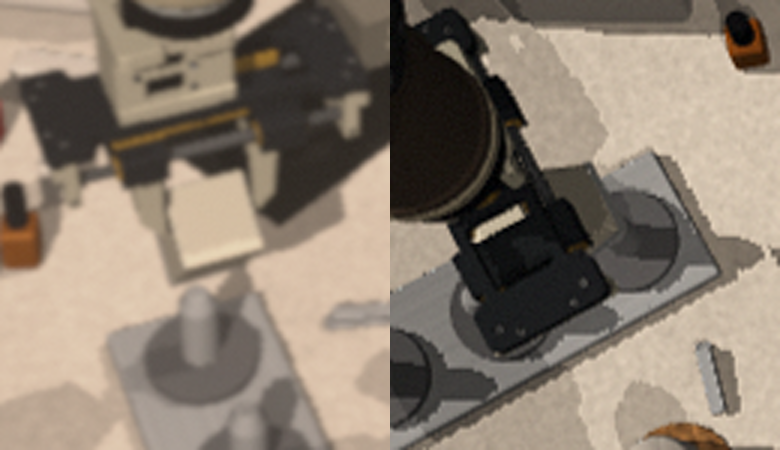

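```bash
python3 - <<'E'
from h import *
from scipy.optimize import least_squares
s=lambda u,v:("side",180+u/3,200+v/3)
t=lambda u,v:("top",130+(u-390)/3,110+v/3)
A,L,B=.038,.025,.025
obs=[((A,L,B),t(595,165)),((A,L,-B),t(617,235)),((-A,-L,B),s(183,268)),((-A,-L,-B),s(262,240)),((-A,L,B),s(170,192)),((-A,L,-B),s(243,175)),((A,-L,B),s(175,284))]
T=env.read_state()["tool_pos"];yaw=-1.056
def res(q):
    th=q[0];o=[]
    for (a,l,b),(n,u,v) in obs:
        a=a-q[1];l=l-q[2]
        x=a*np.cos(th)+l*np.sin(th); z=-a*np.sin(th)+l*np.cos(th)
        X=np.array([T[0]+x*np.cos(yaw)-b*np.sin(yaw),T[1]+x*np.sin(yaw)+b*np.cos(yaw),T[2]+.0035+z]);o+=list(px(n,X)-[u,v])
    return np.array(o)
r=least_squares(res,[.9,-.02,.013],loss="soft_l1");print(r.x,r.cost);print(res(r.x).reshape(-1,2).round(1).tolist())
th,ga,gl=r.x
for n,(a,l) in dict(low=(A,-L),top=(A,L)).items():
    a-=ga;l-=gl;print(n,a*np.cos(th)+l*np.sin(th),T[2]+.0035-a*np.sin(th)+l*np.cos(th))
E
```

```text
[ 0.95766985 -0.01886208  0.01526037] 11.950378737839042
[[-3.4, -0.3], [1.0, -2.1], [0.8, 0.4], [1.2, 2.4], [-2.6, -0.9], [-0.3, -2.1], [-1.2, 1.9]]
low -0.00020707122876934686 0.11312079794136692
top 0.04068557673127845 0.141892161183584
```

jog_arm(
  deltas=[
    [[0.004,0,0.02,0,1],[0.004,0,0.04,0,1],[0.004,0,0.06,0,1],[0.004,0,0.068,0,1],[0.004,0,0.068,0,1]],
  ],
)

```text
t: 10.55
tool_pos: [0.6083, 0.1598, 0.1283]
ee_rot: [3.141, 0.0, -1.058]
contact_force: [0.3, 0.4, -1.2]
gripper_width: 0.05
grip_force: 3.0
```

jog_arm(
  deltas=[
    [[0.007,0,0,0,1],[0.014,0,0.001,0,1],[0.021,0,0.003,0,1],[0.028,0,0.005,0,1],[0.035,0,0.008,0,1]],
  ],
)

```text
t: 11.18
tool_pos: [0.6217, 0.1368, 0.1229]
ee_rot: [-3.141, 0.0, -1.058]
contact_force: [-0.7, 0.3, -1.7]
gripper_width: 0.0502
grip_force: 3.0
```

jog_arm(
  deltas=[
    [[0.006,0,0.002,0,1],[0.012,0,0.005,0,1],[0.018,0,0.009,0,1],[0.022,0,0.012,0,1],[0.022,0,0.012,0,1]],
  ],
)

```text
t: 11.8
tool_pos: [0.6295, 0.1224, 0.1136]
ee_rot: [3.141, -0.0, -1.059]
contact_force: [0.1, 0.3, -1.4]
gripper_width: 0.0497
grip_force: 3.0
```

```bash
python3 -c "
from h import *
i=pic('side','s7');j=pic('top','t7');cv2.imwrite('pics/c9.png',np.hstack([crop(i,180,180,130,150,3),crop(j,130,110,130,150,3)]))"
```

```text
(no output)
```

View pics/c9.png

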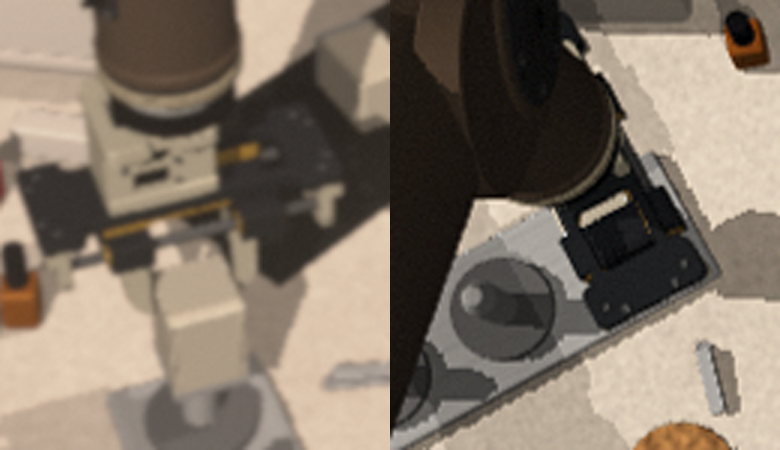

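The beaker is upright with the post inside its mouth, so I'll lower it.

jog_arm(
  deltas=[
    [[-0.005,0,0.01,0,1],[-0.009,0,0.02,0,1],[-0.009,0,0.03,0,1],[-0.009,0,0.038,0,1],[-0.009,0,0.042,0,1]],
  ],
)

```text
t: 12.52
tool_pos: [0.626, 0.1284, 0.0818]
ee_rot: [3.141, -0.0, -1.058]
contact_force: [0.6, -0.2, -1.4]
gripper_width: 0.0504
grip_force: 3.0
```

jog_arm(
  deltas=[
    [[0,0,0.002,0,1],[0,0,0.004,0,1],[0,0,0.006,0,1],[0,0,0.008,0,1],[0,0,0.008,0,1]],
  ],
)

```text
t: 13.15
tool_pos: [0.6268, 0.128, 0.0768]
ee_rot: [-3.141, -0.001, -1.059]
contact_force: [0.1, -3.4, 3.9]
gripper_width: 0.0496
grip_force: 3.0
```

jog_arm(
  deltas=[
    [[0,0,0.002,0,1],[0,0,0.002,0,0.3],[0,0,0.002,0,0.0],[0,0,0.002,0,-0.2],[0,0,0.002,0,-0.4]],
  ],
)

```text
t: 13.78
tool_pos: [0.6256, 0.1294, 0.0745]
ee_rot: [3.141, 0.001, -1.058]
contact_force: [-0.6, 1.0, 0.2]
gripper_width: 0.061
grip_force: 0.0
```

jog_arm(
  deltas=[
    [[0,0,-0.02,0,-0.4],[0,0,-0.08,0,-0.4],[0,0,-0.16,0,-0.4],[0.02,0.04,-0.18,0,-0.4],[0.08,0.1,-0.18,0,-0.4]],
  ],
)

```text
t: 14.4
tool_pos: [0.5914, 0.043, 0.2125]
ee_rot: [-3.137, -0.0, -1.053]
contact_force: [0.9, -1.3, -1.1]
gripper_width: 0.0644
grip_force: 0.0
```

```bash
python3 -c "
from h import *
i=pic('side','s8');j=pic('top','t8');cv2.imwrite('pics/c10.png',np.hstack([crop(i,180,180,240,190,1.66),crop(j,90,140,200,158,2)[:315]]))
print(mv([.5,-.1,.2],-.9))"
```

```text
(array([0.0974, 0.1894, 0.0165]), np.float64(-0.0533))
```

View pics/c10.png

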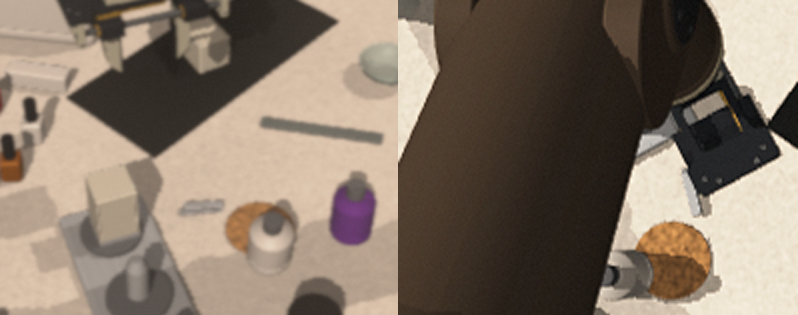

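Beaker B is down on its foot. The bottle has been knocked to the left of its coaster and is still upright; I'll deal with it later. Now beaker A.

```bash
python3 -c "
from h import *
print(mv([.5431,-.2020,.13],-.9))"
```

```text
(array([0.244 , 0.2046, 0.1103]), np.float64(-0.0533))
```

jog_arm(
  deltas=[
    [[0.05,0.05,0.0,-0.02,-1],[0.11,0.09,0.03,-0.04,-1],[0.17,0.14,0.06,-0.0533,-1],[0.22,0.19,0.1,-0.0533,-1],[0.244,0.2046,0.1103,-0.0533,-1]],
  ],
)

```text
t: 15.12
tool_pos: [0.544, -0.1978, 0.1265]
ee_rot: [3.139, 0.001, -0.896]
contact_force: [0.1, 0.4, -0.5]
gripper_width: 0.0916
grip_force: 0.0
```

```bash
python3 -c "
from h import *
print(mv([.5431,-.2020,.044],-.9))"
```

```text
(array([0.0038, 0.0042, 0.11  ]), np.float64(0.0012))
```

jog_arm(
  deltas=[
    [[0.002,0.002,0.03,0.001,-1],[0.002,0.002,0.07,0.001,-1],[0.002,0.002,0.1,0.001,-1],[0.002,0.002,0.11,0.001,-1],[0.002,0.002,0.11,0.001,-1]],
  ],
)

```text
t: 15.75
tool_pos: [0.5465, -0.1962, 0.0451]
ee_rot: [-3.142, -0.0, -0.894]
contact_force: [-0.3, -0.3, 0.7]
gripper_width: 0.0921
grip_force: 0.0
```

```bash
python3 -c "
from h import *
print(mv([.5431,-.2020,.044],-.9))"
```

```text
(array([0.0031, 0.0084, 0.0014]), np.float64(0.0019))
```

jog_arm(
  deltas=[
    [[0.0031,0.0084,0.0014,0.002,-1],[0.0031,0.0084,0.0014,0.002,-1],[0.0031,0.0084,0.0014,0.002,0],[0.0031,0.0084,0.0014,0.002,1],[0.0031,0.0084,0.0014,0.002,1]],
  ],
  squeeze=3,
)

```text
t: 16.38
tool_pos: [0.543, -0.2018, 0.0437]
ee_rot: [-3.141, -0.0, -0.9]
contact_force: [0.9, -0.1, -0.1]
gripper_width: 0.0666
grip_force: 0.0
```

jog_arm(
  deltas=[
    [[0,0,0,0,1],[0,0,-0.01,0,1],[0,0,-0.025,0,1],[0,0,-0.045,0,1],[0,0,-0.07,0,1]],
  ],
)

```text
t: 17.0
tool_pos: [0.5428, -0.2019, 0.0974]
ee_rot: [3.142, 0.0, -0.9]
contact_force: [0.1, 0.4, -0.5]
gripper_width: 0.05
grip_force: 3.0
```

jog_arm(
  deltas=[
    [[0,0,-0.03,0,1],[0,0,-0.06,0,1],[0,0,-0.09,0,1],[0,0,-0.11,0,1],[0,0,-0.11,0,1]],
  ],
)

```text
t: 17.62
tool_pos: [0.5436, -0.2022, 0.18]
ee_rot: [-3.14, -0.002, -0.9]
contact_force: [0.6, 0.0, -2.5]
gripper_width: 0.0502
grip_force: 3.0
```

```bash
python3 -c "
from h import *
i=pic('side','s9');j=pic('top','t9');print(mv([.5,.25,.2],-1.055))
T=env.read_state()['tool_pos'];print(px('side',T),px('top',T))"
```

```text
(array([-0.5071, -0.3298, -0.0288]), np.float64(0.0493))
[310.02194938 159.00110539] [368.55355912 215.80858304]
```

```bash
python3 -c "
from h import *
print(mv([.5037,.3442,.21],-1.055))"
```

```text
(array([-0.6024, -0.4118, -0.0421]), np.float64(0.0493))
```

jog_arm(
  deltas=[
    [[-0.02,-0.01,-0.02,0.01,1],[-0.06,-0.04,-0.042,0.02,1],[-0.1,-0.07,-0.042,0.03,1],[-0.15,-0.1,-0.042,0.04,1],[-0.2,-0.135,-0.042,0.0493,1]],
  ],
)

```text
t: 18.35
tool_pos: [0.528, -0.0204, 0.2092]
ee_rot: [3.14, 0.001, -1.057]
contact_force: [0.4, 0.7, -0.6]
gripper_width: 0.0503
grip_force: 3.0
```

```bash
python3 -c "
from h import *
print(mv([.5037,.3442,.21],-1.055))"
```

```text
(array([-0.4393, -0.2108, -0.0012]), np.float64(-0.0006))
```

jog_arm(
  deltas=[
    [[-0.05,-0.024,0,0,1],[-0.1,-0.048,0,0,1],[-0.15,-0.072,0,0,1],[-0.2,-0.096,0,0,1],[-0.25,-0.12,0,0,1]],
  ],
)

```text
t: 18.98
tool_pos: [0.5142, 0.1869, 0.2094]
ee_rot: [3.141, -0.0, -1.056]
contact_force: [0.5, 0.5, -2.2]
gripper_width: 0.0502
grip_force: 3.0
```

jog_arm(
  deltas=[
    [[-0.05,-0.024,0,0,1],[-0.1,-0.048,0,0,1],[-0.15,-0.072,0,0,1],[-0.18,-0.086,0,0,1],[-0.1893,-0.0908,0,0,1]],
  ],
)

```text
t: 19.6
tool_pos: [0.503, 0.3447, 0.2085]
ee_rot: [3.139, -0.001, -1.052]
contact_force: [-0.1, -1.1, -1.5]
gripper_width: 0.0501
grip_force: 3.0
```

```bash
python3 -c "
from h import *
print(env.read_state()['tool_pos'],mv([.5037,.3442,.21],-1.055))
i=pic('side','s10');j=pic('top','t10')
cv2.imwrite('pics/c11.png',np.hstack([crop(i,220,250,130,150,3),crop(j,60,130,130,150,3)]))"
```

```text
[0.50302823 0.34472788 0.20854162] (array([ 0.0011, -0.0004, -0.0019]), np.float64(0.0009))
```

View pics/c11.png

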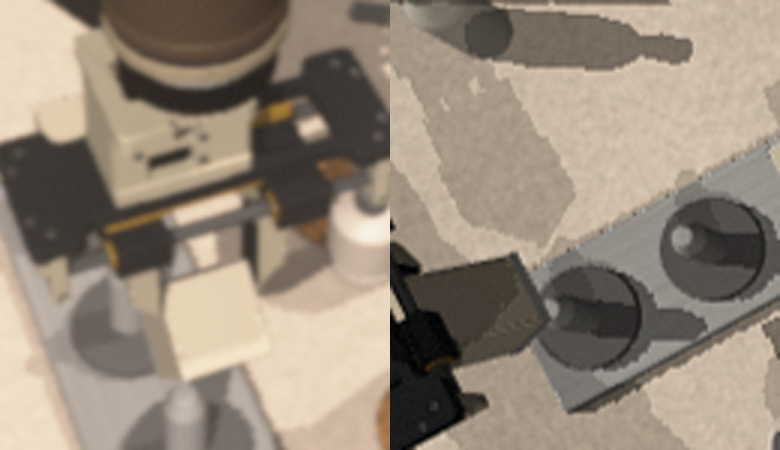

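```bash
python3 - <<'E'
from h import *
from scipy.optimize import least_squares
s=lambda u,v:("side",220+u/3,250+v/3)
t=lambda u,v:("top",60+(u-390)/3,130+v/3)
A,L,B=.038,.025,.025
obs=[((A,L,B),t(515,255)),((A,L,-B),t(549,318)),((-A,-L,B),s(188,377)),((-A,-L,-B),s(270,332)),((-A,L,B),s(165,292)),((-A,L,-B),s(248,263))]
T=env.read_state()["tool_pos"];yaw=-1.053
def res(q):
    th=q[0];o=[]
    for (a,l,b),(n,u,v) in obs:
        a=a-q[1];l=l-q[2]
        x=a*np.cos(th)+l*np.sin(th); z=-a*np.sin(th)+l*np.cos(th)
        X=np.array([T[0]+x*np.cos(yaw)-b*np.sin(yaw),T[1]+x*np.sin(yaw)+b*np.cos(yaw),T[2]+.0035+z]);o+=list(px(n,X)-[u,v])
    return np.array(o)
r=least_squares(res,[.9,-.03,.02],loss="soft_l1");print(r.x,r.cost);print(res(r.x).reshape(-1,2).round(1).tolist())
th,ga,gl=r.x
for n,(a,l) in dict(low=(A,-L),top=(A,L)).items():
    a-=ga;l-=gl;print(n,a*np.cos(th)+l*np.sin(th),T[2]+.0035-a*np.sin(th)+l*np.cos(th))
E
```

```text
[ 0.92492163 -0.03682714  0.02725904] 12.293494422634819
[[-0.3, -0.8], [0.0, 0.4], [-1.4, 1.9], [1.4, 7.0], [-2.8, -1.3], [-0.5, -1.0]]
low 0.003305554058221548 0.12150061448905973
top 0.04323423381203402 0.15159547340412172
```

jog_arm(
  deltas=[
    [[0.001,0,0.02,0,1],[0.001,0,0.045,0,1],[0.001,0,0.07,0,1],[0.001,0,0.082,0,1],[0.001,0,0.082,0,1]],
  ],
)

```text
t: 20.32
tool_pos: [0.5041, 0.3421, 0.1478]
ee_rot: [3.14, -0.0, -1.055]
contact_force: [-1.1, 0.9, -2.3]
gripper_width: 0.05
grip_force: 3.0
```

jog_arm(
  deltas=[
    [[0.008,0,0,0,1],[0.016,0,0.001,0,1],[0.024,0,0.003,0,1],[0.032,0,0.005,0,1],[0.04,0,0.008,0,1]],
  ],
)

```text
t: 20.95
tool_pos: [0.5195, 0.316, 0.1426]
ee_rot: [-3.141, 0.0, -1.055]
contact_force: [0.7, 0.4, -1.4]
gripper_width: 0.0498
grip_force: 3.0
```

jog_arm(
  deltas=[
    [[0.008,0,0.003,0,1],[0.016,0,0.006,0,1],[0.024,0,0.01,0,1],[0.032,0,0.015,0,1],[0.036,0,0.017,0,1]],
  ],
)

```text
t: 21.58
tool_pos: [0.5326, 0.2925, 0.1295]
ee_rot: [3.141, 0.0, -1.055]
contact_force: [-0.2, 1.2, -1.3]
gripper_width: 0.0497
grip_force: 3.0
```

```bash
python3 -c "
from h import *
T=env.read_state()['tool_pos'];print(T,((T-[.516,.3225,0])[:2]*[.492,-.870]).sum())
i=pic('side','s11');j=pic('top','t11')
cv2.imwrite('pics/c12.png',np.hstack([crop(i,220,250,130,150,3),crop(j,60,130,130,150,3)]))"
```

```text
[0.53257814 0.29248492 0.12952906] 0.03426956499646642
```

View pics/c12.png

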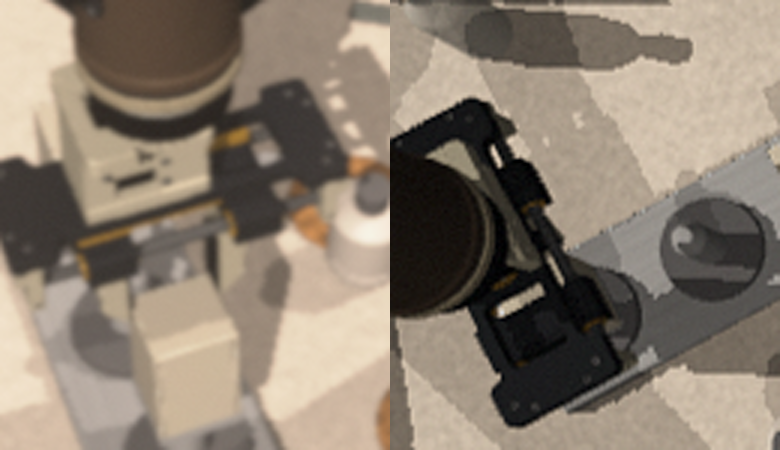

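jog_arm(
  deltas=[
    [[-0.005,0,0.01,0,1],[-0.01,0,0.02,0,1],[-0.01,0,0.03,0,1],[-0.01,0,0.037,0,1],[-0.01,0,0.041,0,1]],
  ],
)

```text
t: 22.3
tool_pos: [0.5288, 0.2993, 0.0987]
ee_rot: [3.141, -0.0, -1.055]
contact_force: [1.0, 0.3, -0.8]
gripper_width: 0.0499
grip_force: 3.0
```

jog_arm(
  deltas=[
    [[0,0,0.002,0,1],[0,0,0.005,0,1],[0,0,0.008,0,1],[0,0,0.01,0,1],[0,0,0.01,0,1]],
  ],
)

```text
t: 22.92
tool_pos: [0.5294, 0.2991, 0.0919]
ee_rot: [-3.141, -0.001, -1.055]
contact_force: [0.4, -2.0, 3.4]
gripper_width: 0.0498
grip_force: 3.0
```

jog_arm(
  deltas=[
    [[0,0,0.002,0,1],[0,0,0.002,0,0.3],[0,0,0.002,0,0.0],[0,0,0.002,0,-0.2],[0,0,0.002,0,-0.4]],
  ],
)

```text
t: 23.55
tool_pos: [0.5281, 0.2997, 0.0897]
ee_rot: [3.14, 0.001, -1.055]
contact_force: [0.1, -0.9, 0.3]
gripper_width: 0.0608
grip_force: 0.0
```

jog_arm(
  deltas=[
    [[0,0,-0.03,0,-0.4],[0,0,-0.08,0,-0.4],[0,0,-0.14,0,-0.4],[0.06,0,-0.18,0,-0.4],[0.14,0,-0.18,0,-0.4]],
  ],
)

```text
t: 24.18
tool_pos: [0.5822, 0.2088, 0.2291]
ee_rot: [-3.137, -0.0, -1.051]
contact_force: [0.3, -0.4, -0.3]
gripper_width: 0.0643
grip_force: 0.0
```

jog_arm(
  deltas=[
    [[0.08,0.02,0,0,-1],[0.16,0.04,0,0,-1],[0.24,0.06,0,0,-1],[0.32,0.08,0,0,-1],[0.36,0.09,0,0,-1]],
  ],
)

```text
t: 24.8
tool_pos: [0.655, -0.0651, 0.2273]
ee_rot: [-3.141, -0.002, -1.06]
contact_force: [0.0, 0.7, -0.0]
gripper_width: 0.0921
grip_force: 0.0
```

```bash
cat > look.py <<'E'
from h import *
import sys
tag=sys.argv[1]
i=pic('side','s'+tag);j=pic('top','t'+tag)
def blob(img,mask,n,lo=25):
    k,lab,st,ce=cv2.connectedComponentsWithStats(mask.astype(np.uint8),connectivity=8)
    for s,c in sorted(zip(st[1:].tolist(),ce[1:].tolist()),key=lambda a:-a[0][4])[:n]:
        if s[4]>lo: print("  box",s,"c",np.round(c,1))
for n,im in(("side",i),("top",j)):
    hsv=cv2.cvtColor(im,cv2.COLOR_BGR2HSV).astype(int);H,S,V=hsv[...,0],hsv[...,1],hsv[...,2]
    print(n,"cork/amber");blob(im,(H<16)&(S>120)&(V>60),5)
    m=np.zeros(H.shape,bool)
    if n=="top": m[150:400,60:290]=1
    else: m[190:480,200:420]=1
    print(n,"light");blob(im,(S<60)&(V>150)&m,6)
    print(n,"black");blob(im,(V<32)&m,3)
E
python3 look.py 12
```

```text
side cork/amber
  box [555, 0, 85, 195, 9684] c [608.9  85.7]
  box [347, 379, 44, 33, 988] c [368.3 396.5]
  box [317, 303, 28, 28, 350] c [326.6 314.2]
  box [49, 458, 28, 22, 308] c [ 63.1 472.2]
  box [52, 386, 16, 20, 237] c [ 59.6 395.8]
side light
  box [200, 190, 220, 290, 44781] c [311.9 346.6]
  box [268, 357, 32, 52, 696] c [284.7 384.2]
  box [258, 338, 7, 9, 56] c [261.1 341.9]
  box [278, 334, 7, 10, 46] c [281.1 339.3]
  box [264, 364, 9, 10, 26] c [267.  367.5]
side black
top cork/amber
  box [209, 251, 37, 38, 1011] c [228.5 269.1]
  box [0, 185, 12, 95, 501] c [  3.4 242.7]
  box [144, 294, 25, 30, 285] c [159.2 311.8]
  box [59, 60, 15, 15, 139] c [66. 67.]
  box [57, 118, 14, 12, 121] c [ 63.1 123.4]
top light
  box [86, 201, 204, 199, 19985] c [221.5 322.5]
  box [60, 150, 68, 77, 2662] c [ 83.5 175. ]
  box [243, 150, 47, 50, 1230] c [271.9 172.3]
  box [167, 362, 7, 17, 38] c [170.4 369.9]
top black
  box [99, 215, 92, 82, 1432] c [159.7 251.7]
  box [275, 182, 15, 32, 250] c [284.4 199. ]
  box [112, 301, 48, 59, 118] c [141.7 323.5]
```

```bash
cat > loc.py <<'E'
from h import *
def match(n,cur,X,box,z,search=90):
    """template of the object at world X (start), displacement -> world at ref height z"""
    a=cv2.imread(f"pics/{n}0.png");b=cv2.imread(f"pics/{cur}.png")
    p=px(n,np.array(X));x,y=np.round(p).astype(int);w0,w1,h0,h1=box
    T=a[y-h0:y+h1,x-w0:x+w1]
    y0=max(0,y-h0-search);x0=max(0,x-w0-search)
    r=cv2.matchTemplate(b[y0:y+h1+search,x0:x+w1+search],T,cv2.TM_CCOEFF_NORMED)
    _,s,_,l=cv2.minMaxLoc(r);d=np.array(l)+[x0+w0-x,y0+h0-y]
    return round(s,2),d,ray(n,*(p+d),z)[:2].round(4)
E
python3 - <<'E'
from loc import *
for nm,X,zr in(("bottle",(.446,.1035,.06),.06),("jar",(.3668,.2633,.04),.04)):
    for n,c in(("side","s12"),("side","s11"),("side","s6"),("top","t12"),("top","t6"),("top","t8")):
        print(nm,c,*match(n,c,X,(12,12,12,14) if nm=="bottle" else (15,15,16,16),zr))
# beaker tops
side=cv2.imread("pics/s12.png",0).astype(float);top=cv2.imread("pics/t12.png",0).astype(float)
for k,(x,y) in enumerate([(.6197,.140),(.516,.3225)]):
    best=[]
    for dz in (.09,.094,.098,.102,.106,.112):
      for dx in np.arange(-.014,.0141,.004):
        for dy in np.arange(-.014,.0141,.004):
          q=[(x+dx+(a*np.cos(-1.055)-b*np.sin(-1.055)),y+dy+a*np.sin(-1.055)+b*np.cos(-1.055),dz) for a,b in((.025,.025),(.025,-.025),(-.025,-.025),(-.025,.025))]
          P=np.array([px("side",np.array(v)) for v in q]);c=P.mean(0)
          m=lambda s:cv2.fillPoly(np.zeros(side.shape,np.uint8),[np.round(c+(P-c)*s).astype(int)],1)>0
          i=m(.88);o=m(1.25)&~m(1.1)
          best.append((side[i].mean()-side[o].mean()-side[i].std(),dz,round(dx,3),round(dy,3)))
    print(k,sorted(best)[-4:])
E
```

```text
bottle s12 0.91 [ 8 20] [0.425  0.1535]
bottle s11 0.87 [ 9 20] [0.423  0.1532]
bottle s6 0.96 [0 0] [0.446  0.1035]
bottle t12 0.63 [ 63 -66] [ 0.5887 -0.0289]
bottle t6 0.97 [0 0] [0.446  0.1035]
bottle t8 0.61 [-57 -65] [0.5853 0.2298]
jar s12 0.98 [0 0] [0.3668 0.2633]
jar s11 0.98 [0 0] [0.3668 0.2633]
jar s6 0.98 [0 0] [0.3668 0.2633]
jar t12 0.66 [87 17] [0.3315 0.075 ]
jar t6 1.0 [0 0] [0.3668 0.2633]
jar t8 0.68 [-84  14] [0.3361 0.4428]
0 [(np.float64(23.54103520272521), 0.102, np.float64(-0.006), np.float64(0.01)), (np.float64(23.920761317323716), 0.102, np.float64(-0.002), np.float64(0.01)), (np.float64(23.937731514313334), 0.094, np.float64(-0.002), np.float64(0.002)), (np.float64(26.198293193101414), 0.09, np.float64(-0.002), np.float64(0.002))]Traceback (most recent call last):
  File "<stdin>", line 13, in <module>
  File "h.py", line 8, in px
    c=calibration(n);f=240/np.tan(np.radians(c["vertical_fov"]/2))
ValueError: time passes only in moves, steps and waits
```

jog_arm(
  deltas=[
    [[0.08,0.06,0,0,-1],[0.12,0.14,0,0,-1],[0.14,0.22,0,0,-1],[0.15,0.3,0,0,-1],[0.15,0.36,0,0,-1]],
  ],
)

```text
t: 25.52
tool_pos: [0.4741, -0.292, 0.2262]
ee_rot: [-3.141, -0.001, -1.055]
contact_force: [0.1, -0.8, 0.1]
gripper_width: 0.0915
grip_force: 0.0
```

```bash
sed -i 's/^from plant.*/from plant import env, snapshot, calibration as _c\nimport functools\ncalibration=functools.lru_cache(None)(_c)/' h.py
python3 - <<'E'
from loc import *
pic('side','s13');pic('top','t13')
print(env.read_state()["tool_pos"])
for box in((12,12,12,14),(7,7,7,7)):
  for n,c in(("side","s13"),("top","t13")):
    X=(.446,.1035,.086) if box[0]==7 else (.446,.1035,.06)
    print("bottle",c,*match(n,c,X,box,X[2]-.004))
for n,c in(("side","s13"),("top","t13")): print("jar",c,*match(n,c,(.3668,.2633,.04),(15,15,16,16),.04))
for n,c in(("side","s13"),("top","t13")):
  im=cv2.imread(f"pics/{c}.png",0).astype(float)
  for k,(x,y) in enumerate([(.6197,.140),(.516,.3225)]):
    best=[]
    for dx in np.arange(-.016,.0161,.002):
      for dy in np.arange(-.016,.0161,.002):
       for yaw in(-1.055,-1.2,-.9):
        q=[(x+dx+(a*np.cos(yaw)-b*np.sin(yaw)),y+dy+a*np.sin(yaw)+b*np.cos(yaw),.098) for a,b in((.025,.025),(.025,-.025),(-.025,-.025),(-.025,.025))]
        P=np.array([px(n,np.array(v)) for v in q]);c0=P.mean(0)
        m=lambda s:cv2.fillPoly(np.zeros(im.shape,np.uint8),[np.round((c0+(P-c0)*s)*16).astype(int)],1,shift=4)>0
        i=m(.9);o=m(1.25)&~m(1.1)
        best.append((round(im[i].mean()-im[o].mean()-im[i].std(),1),round(dx,3),round(dy,3),yaw))
    print(n,k,sorted(best)[-3:])
E
```

```text
[ 0.46988855 -0.29483958  0.22698303]
bottle s13 0.91 [ 8 20] [0.4251 0.15  ]
bottle t13 0.74 [-23  10] [0.4246 0.1529]
bottle s13 0.96 [-68 -80] [ 0.6273 -0.1272]
bottle t13 0.91 [-24  11] [0.4231 0.1537]
jar s13 0.99 [0 0] [0.3668 0.2633]
jar t13 1.0 [0 0] [0.3668 0.2633]
side 0 [(np.float64(22.4), np.float64(-0.002), np.float64(0.004), -1.2), (np.float64(23.5), np.float64(-0.004), np.float64(0.006), -1.055), (np.float64(24.0), np.float64(-0.004), np.float64(0.004), -1.2)]
side 1 [(np.float64(62.2), np.float64(0.004), np.float64(0.0), -1.055), (np.float64(64.7), np.float64(0.002), np.float64(-0.002), -1.055), (np.float64(65.2), np.float64(0.004), np.float64(-0.002), -1.055)]
top 0 [(np.float64(77.6), np.float64(0.0), np.float64(0.0), -1.055), (np.float64(78.0), np.float64(-0.002), np.float64(-0.002), -1.055), (np.float64(79.5), np.float64(-0.002), np.float64(0.0), -1.055)]
top 1 [(np.float64(66.0), np.float64(0.002), np.float64(-0.006), -1.055), (np.float64(67.3), np.float64(0.0), np.float64(-0.006), -1.055), (np.float64(68.2), np.float64(0.002), np.float64(-0.008), -1.055)]
```

Both beakers check out as seated. At z = 98 mm the two cameras agree on position to within a few millimetres. The jar hasn't moved, and the knocked bottle now stands at about (0.424, 0.152).

```bash
python3 -c "
from h import *
print(mv([.424,.152,.15],-.52))"
```

```text
(array([-0.5507, -0.2356,  0.1026]), np.float64(-0.1732))
```

jog_arm(
  deltas=[
    [[-0.06,-0.025,0,-0.04,-1],[-0.12,-0.05,0,-0.08,-1],[-0.19,-0.08,0,-0.12,-1],[-0.26,-0.11,0,-0.16,-1],[-0.33,-0.14,0,-0.1732,-1]],
  ],
)

```text
t: 26.25
tool_pos: [0.4447, -0.0215, 0.226]
ee_rot: [-3.14, -0.0, -0.507]
contact_force: [0.3, -0.9, 0.5]
gripper_width: 0.0919
grip_force: 0.0
```

```bash
python3 -c "
from h import *
print(mv([.424,.152,.15],-.52))"
```

```text
(array([-0.1365, -0.1886,  0.1016]), np.float64(0.004))
```

jog_arm(
  deltas=[
    [[-0.04,-0.055,0.01,0.004,-1],[-0.08,-0.11,0.03,0.004,-1],[-0.11,-0.152,0.06,0.004,-1],[-0.1365,-0.1886,0.09,0.004,-1],[-0.1365,-0.1886,0.1016,0.004,-1]],
  ],
)

```text
t: 26.88
tool_pos: [0.4237, 0.1525, 0.1484]
ee_rot: [3.141, 0.001, -0.518]
contact_force: [0.0, -0.6, 0.8]
gripper_width: 0.0918
grip_force: 0.0
```

```bash
python3 - <<'E'
from loc import *
print(mv([.424,.152,.026],-.52))
pic("side","s14");print(match("side","s14",(.446,.1035,.06),(12,12,12,14),.056))
E
```

```text
(array([0.0008, 0.0003, 0.1632]), np.float64(0.0006))
(0.91, array([ 9, 20]), array([0.4232, 0.1498]))
```

jog_arm(
  deltas=[
    [[0,0,0.04,0,-1],[0,0,0.09,0,-1],[0,0,0.13,0,-1],[0,0,0.155,0,-1],[0,0,0.163,0,-1]],
  ],
)

```text
t: 27.55
tool_pos: [0.4251, 0.1486, 0.0268]
ee_rot: [3.141, 0.0, -0.525]
contact_force: [-0.2, -0.7, 0.5]
gripper_width: 0.0914
grip_force: 0.0
```

jog_arm(
  deltas=[
    [[0,0,0,0,-0.3],[0,0,0,0,0],[0,0,0,0,0.5],[0,0,0,0,1],[0,0,0,0,1]],
  ],
  squeeze=15,
)

```text
t: 28.18
tool_pos: [0.4252, 0.1497, 0.027]
ee_rot: [-3.141, -0.0, -0.523]
contact_force: [0.1, 0.2, 3.7]
gripper_width: 0.0532
grip_force: 14.9
```

```bash
python3 -c "
from h import *
print(mv([.46,-.02,.1],-.52))"
```

```text
(array([ 0.1533,  0.1727, -0.0975]), np.float64(-0.0011))
```

jog_arm(
  deltas=[
    [[0,0,-0.03,0,1],[0.01,0.01,-0.07,0,1],[0.05,0.055,-0.0975,0,1],[0.09,0.1,-0.0975,0,1],[0.13,0.15,-0.0975,0,1]],
  ],
)

```text
t: 28.8
tool_pos: [0.4532, 0.0023, 0.1]
ee_rot: [-3.141, -0.0, -0.522]
contact_force: [1.0, 1.2, -2.1]
gripper_width: 0.0532
grip_force: 14.8
```

jog_arm(
  deltas=[
    [[0.0233,0.0227,0.0,0,1],[0.0233,0.0227,0.03,0,1],[0.0233,0.0227,0.06,0,1],[0.0233,0.0227,0.085,0,1],[0.0233,0.0227,0.092,0,1]],
  ],
)

```text
t: 29.42
tool_pos: [0.4586, -0.0204, 0.0299]
ee_rot: [3.14, 0.002, -0.524]
contact_force: [0.5, -0.2, -1.9]
gripper_width: 0.0536
grip_force: 14.8
```

jog_arm(
  deltas=[
    [[0,0,0.002,0,1],[0,0,0.004,0,1],[0,0,0.0055,0,1],[0,0,0.0055,0,1],[0,0,0.0055,0,1]],
  ],
)

```text
t: 30.05
tool_pos: [0.4597, -0.0202, 0.0268]
ee_rot: [-3.141, -0.0, -0.523]
contact_force: [0.4, 0.3, -2.7]
gripper_width: 0.0534
grip_force: 14.8
```

jog_arm(
  deltas=[
    [[0,0,0.0015,0,1],[0,0,0.003,0,1],[0,0,0.0045,0,1],[0,0,0.005,0,1],[0,0,0.005,0,1]],
  ],
)

```text
t: 30.68
tool_pos: [0.4616, -0.0216, 0.0237]
ee_rot: [-3.141, -0.004, -0.525]
contact_force: [0.7, -4.7, 8.0]
gripper_width: 0.0528
grip_force: 15.0
```

jog_arm(
  deltas=[
    [[0,0,-0.0015,0,1],[0,0,-0.0015,0,0.3],[0,0,-0.0015,0,-0.3],[0,0,-0.0015,0,-0.8],[0,0,-0.0015,0,-1]],
  ],
)

```text
t: 31.3
tool_pos: [0.4595, -0.0202, 0.024]
ee_rot: [3.142, 0.0, -0.523]
contact_force: [0.2, 0.6, -0.3]
gripper_width: 0.0753
grip_force: 0.0
```

jog_arm(
  deltas=[
    [[0,0,-0.05,0,-1],[0,0,-0.1,0,-1],[0,0,-0.165,0,-1],[-0.05,-0.04,-0.165,0,-1],[-0.11,-0.09,-0.165,0,-1]],
  ],
)

```text
t: 31.92
tool_pos: [0.4222, 0.08, 0.1485]
ee_rot: [-3.14, -0.001, -0.526]
contact_force: [0.7, 0.1, -0.0]
gripper_width: 0.0919
grip_force: 0.0
```

```bash
python3 - <<'E'
from loc import *
print(mv([.3665,.2635,.15],-.52))
pic("side","s15");pic("top","t15")
print(match("side","s15",(.3668,.2633,.04),(15,15,16,16),.04),match("top","t15",(.3668,.2633,.04),(15,15,16,16),.04))
print(match("side","s15",(.446,.1035,.06),(12,12,12,14),.056))
E
```

```text
(array([-0.1871, -0.1743, -0.0019]), np.float64(-0.002))
(0.98, array([0, 0]), array([0.3668, 0.2633])) (0.68, array([-28, -53]), array([0.4809, 0.3287]))
(0.8, array([-19, -13]), array([0.4889, 0.0695]))
```

jog_arm(
  deltas=[
    [[-0.04,-0.038,0,0,-1],[-0.09,-0.085,0,0,-1],[-0.14,-0.13,0,0,-1],[-0.18,-0.165,0,0,-1],[-0.1871,-0.1743,0,0,-1]],
  ],
)

```text
t: 32.65
tool_pos: [0.3648, 0.265, 0.1476]
ee_rot: [3.141, 0.0, -0.519]
contact_force: [-0.6, 0.4, -0.4]
gripper_width: 0.0919
grip_force: 0.0
```

```bash
python3 - <<'E'
from loc import *
print(mv([.3665,.2635,.023],-.52))
pic("side","s16")
print(match("side","s16",(.446,.1035,.06),(12,12,12,14),.056))
print(px("side",np.array([.46,-.02,.056]))-px("side",np.array([.446,.1035,.06])))
E
```

```text
(array([0.003 , 0.0005, 0.1661]), np.float64(0.0003))
(0.84, array([ -1, -42]), array([ 0.4615, -0.022 ]))
[ -0.41010919 -41.29474738]
```

Bottle stands at the temporary spot. Now the jar.

jog_arm(
  deltas=[
    [[0.002,0,0.04,0,-1],[0.002,0,0.09,0,-1],[0.002,0,0.13,0,-1],[0.002,0,0.157,0,-1],[0.002,0,0.166,0,-1]],
  ],
)

```text
t: 33.33
tool_pos: [0.3673, 0.2602, 0.0225]
ee_rot: [3.14, -0.0, -0.526]
contact_force: [0.5, 0.2, 0.4]
gripper_width: 0.0917
grip_force: 0.0
```

jog_arm(
  deltas=[
    [[0,0,0,0,-0.5],[0,0,0,0,0],[0,0,0,0,0.5],[0,0,0,0,1],[0,0,0,0,1]],
  ],
  squeeze=15,
)

```text
t: 33.95
tool_pos: [0.3678, 0.2629, 0.024]
ee_rot: [-3.14, -0.0, -0.523]
contact_force: [0.3, 0.9, 6.9]
gripper_width: 0.0614
grip_force: 15.0
```

```bash
python3 -c "
from h import *
print(mv([.4412,.098,.1],-.52))"
```

```text
(array([ 0.1947,  0.1413, -0.1016]), np.float64(-0.001))
```

jog_arm(
  deltas=[
    [[0,0,-0.03,0,1],[0.01,0.007,-0.08,0,1],[0.06,0.043,-0.1016,0,1],[0.11,0.08,-0.1016,0,1],[0.16,0.116,-0.1016,0,1]],
  ],
)

```text
t: 34.58
tool_pos: [0.4274, 0.1257, 0.0997]
ee_rot: [-3.141, 0.0, -0.522]
contact_force: [0.8, -0.1, -2.1]
gripper_width: 0.0614
grip_force: 15.0
```

```bash
python3 -c "
from h import *
print(mv([.4412,.098,.028],-.52))"
```

```text
(array([0.0344, 0.0228, 0.0956]), np.float64(-0.0007))
```

jog_arm(
  deltas=[
    [[0.0344,0.0245,0.0,0,1],[0.0344,0.0245,0.03,0,1],[0.0344,0.0245,0.06,0,1],[0.0344,0.0245,0.085,0,1],[0.0344,0.0245,0.094,0,1]],
  ],
)

```text
t: 35.2
tool_pos: [0.4396, 0.0976, 0.0281]
ee_rot: [3.14, 0.001, -0.524]
contact_force: [0.2, 0.3, -2.1]
gripper_width: 0.0615
grip_force: 15.0
```

jog_arm(
  deltas=[
    [[0,0,0.002,0,1],[0,0,0.004,0,1],[0,0,0.006,0,1],[0,0,0.0075,0,1],[0,0,0.0075,0,1]],
  ],
)

```text
t: 35.83
tool_pos: [0.4406, 0.0982, 0.0239]
ee_rot: [-3.141, 0.001, -0.523]
contact_force: [-2.9, 0.7, 7.1]
gripper_width: 0.0614
grip_force: 15.0
```

jog_arm(
  deltas=[
    [[0,0,-0.002,0,1],[0,0,-0.002,0,0.3],[0,0,-0.002,0,-0.3],[0,0,-0.002,0,-0.7],[0,0,-0.002,0,-0.7]],
  ],
)

```text
t: 36.45
tool_pos: [0.4408, 0.0979, 0.0249]
ee_rot: [-3.141, -0.0, -0.524]
contact_force: [0.4, 0.5, -0.4]
gripper_width: 0.0757
grip_force: 0.0
```

jog_arm(
  deltas=[
    [[0,0,-0.05,0,-0.7],[0,0,-0.1,0,-0.7],[0,0,-0.165,0,-1],[0.04,0.05,-0.165,0,-1],[0.08,0.1,-0.165,0,-1]],
  ],
)

```text
t: 37.08
tool_pos: [0.4558, 0.0032, 0.1493]
ee_rot: [-3.14, -0.001, -0.52]
contact_force: [0.2, 0.0, -0.2]
gripper_width: 0.0913
grip_force: 0.0
```

```bash
python3 -c "
from h import *
print(mv([.4605,-.021,.15],-.52))"
```

```text
(array([ 0.0215,  0.0249, -0.0009]), np.float64(0.0001))
```

jog_arm(
  deltas=[
    [[0.012,0.012,0,0,-1],[0.0205,0.0225,0,0,-1],[0.0205,0.0225,0.04,0,-1],[0.0205,0.0225,0.08,0,-1],[0.0205,0.0225,0.12,0,-1]],
  ],
)

```text
t: 37.7
tool_pos: [0.46, -0.0183, 0.0575]
ee_rot: [-3.142, 0.001, -0.522]
contact_force: [0.6, 0.4, -0.6]
gripper_width: 0.0916
grip_force: 0.0
```

```bash
python3 -c "
from h import *
print(mv([.4605,-.021,.027],-.52))"
```

```text
(array([0.0024, 0.0028, 0.0406]), np.float64(-0.0006))
```

jog_arm(
  deltas=[
    [[0.001,0.002,0.02,0,-1],[0.001,0.002,0.0406,0,-1],[0.001,0.002,0.0406,0,-1],[0.001,0.002,0.0406,0,-0.5],[0.001,0.002,0.0406,0,0]],
  ],
)

```text
t: 38.33
tool_pos: [0.4604, -0.0209, 0.0288]
ee_rot: [-3.141, -0.001, -0.523]
contact_force: [1.0, -0.2, -0.3]
gripper_width: 0.0763
grip_force: 0.0
```

jog_arm(
  deltas=[
    [[0,0,0,0,0.5],[0,0,0,0,1],[0,0,0,0,1],[0,0,-0.03,0,1],[0,0,-0.08,0,1]],
  ],
  squeeze=15,
)

```text
t: 38.95
tool_pos: [0.4588, -0.0212, 0.0881]
ee_rot: [3.14, 0.002, -0.524]
contact_force: [0.4, 0.5, -1.1]
gripper_width: 0.0524
grip_force: 15.0
```

jog_arm(
  deltas=[
    [[0,0,-0.05,0,1],[0,0,-0.1,0,1],[-0.02,-0.03,-0.12,0,1],[-0.06,-0.07,-0.12,0,1],[-0.1,-0.11,-0.12,0,1]],
  ],
)

```text
t: 39.58
tool_pos: [0.4356, 0.089, 0.1783]
ee_rot: [-3.141, 0.0, -0.524]
contact_force: [-0.1, 0.1, -2.1]
gripper_width: 0.0526
grip_force: 15.0
```

```bash
python3 -c "
from h import *
print(mv([.3635,.2687,.16],-.52))"
```

```text
(array([-0.2032, -0.1593,  0.0245]), np.float64(-0.0013))
```

jog_arm(
  deltas=[
    [[-0.04,-0.03,0.005,0,1],[-0.09,-0.07,0.01,0,1],[-0.14,-0.11,0.015,0,1],[-0.18,-0.14,0.02,0,1],[-0.2032,-0.1593,0.0245,0,1]],
  ],
)

```text
t: 40.2
tool_pos: [0.3628, 0.269, 0.1594]
ee_rot: [3.141, 0.0, -0.521]
contact_force: [1.0, -0.7, -1.8]
gripper_width: 0.0526
grip_force: 15.0
```

```bash
python3 -c "
from h import *
print(mv([.3635,.2687,.036],-.52))"
```

```text
(array([ 0.0011, -0.0003,  0.1645]), np.float64(-0.0004))
```

jog_arm(
  deltas=[
    [[0,0,0.04,0,1],[0,0,0.08,0,1],[0,0,0.12,0,1],[0,0,0.15,0,1],[0,0,0.162,0,1]],
  ],
)

```text
t: 40.83
tool_pos: [0.364, 0.2664, 0.0373]
ee_rot: [3.14, -0.0, -0.525]
contact_force: [0.2, -0.0, -1.4]
gripper_width: 0.0528
grip_force: 15.0
```

jog_arm(
  deltas=[
    [[0,0,0.002,0,1],[0,0,0.004,0,1],[0,0,0.006,0,1],[0,0,0.006,0,1],[0,0,0.006,0,1]],
  ],
)

```text
t: 41.45
tool_pos: [0.364, 0.2677, 0.034]
ee_rot: [-3.141, -0.0, -0.523]
contact_force: [0.4, -1.1, -2.4]
gripper_width: 0.0526
grip_force: 15.0
```

jog_arm(
  deltas=[
    [[0,0,0.0015,0,1],[0,0,0.003,0,1],[0,0,0.0045,0,1],[0,0,0.005,0,1],[0,0,0.005,0,1]],
  ],
)

```text
t: 42.08
tool_pos: [0.3642, 0.2676, 0.0309]
ee_rot: [-3.14, 0.001, -0.524]
contact_force: [-5.1, -2.5, 21.2]
gripper_width: 0.0525
grip_force: 15.1
```

Firm contact, so I'll ease off, release and retreat.

jog_arm(
  deltas=[
    [[0,0,-0.0025,0,1],[0,0,-0.0025,0,0.3],[0,0,-0.0025,0,-0.3],[0,0,-0.0025,0,-0.8],[0,0,-0.0025,0,-1]],
  ],
)

```text
t: 42.7
tool_pos: [0.364, 0.2676, 0.0319]
ee_rot: [3.142, -0.0, -0.524]
contact_force: [-0.2, 0.0, 0.2]
gripper_width: 0.075
grip_force: 0.0
```

jog_arm(
  deltas=[
    [[0,0,-0.05,0,-1],[0,0,-0.1,0,-1],[0,0,-0.17,0,-1],[0.03,0.02,-0.22,0,-1],[0.1,0.07,-0.24,0,-1]],
  ],
)

```text
t: 43.32
tool_pos: [0.402, 0.1898, 0.213]
ee_rot: [-3.138, -0.001, -0.518]
contact_force: [1.5, -0.3, 0.1]
gripper_width: 0.0923
grip_force: 0.0
```

jog_arm(
  deltas=[
    [[0.08,0.06,0,0,-1],[0.16,0.12,0,0,-1],[0.24,0.18,0,0,-1],[0.32,0.24,0,0,-1],[0.38,0.29,0,0,-1]],
  ],
)

```text
t: 43.95
tool_pos: [0.523, -0.1017, 0.2109]
ee_rot: [-3.141, 0.0, -0.523]
contact_force: [0.6, 0.5, 0.9]
gripper_width: 0.0916
grip_force: 0.0
```

```bash
python3 - <<'E'
from loc import *
pic('side','s20');pic('top','t20');print(env.read_state()["tool_pos"])
B=(12,12,12,14);J=(15,15,16,16)
for n in("side","top"):
    print(n,"bottle",match(n,n[0]+"20",(.446,.1035,.06),B,.06,130),match(n,n[0]+"20",(.446,.1035,.086),(6,6,6,6),.086,130),"jar",match(n,n[0]+"20",(.3668,.2633,.044),J,.044,130))
# change detection vs start and vs post-hanging picture
for n,old in(("top","top0"),("top","t13"),("side","s13")):
    d=cv2.absdiff(cv2.imread(f"pics/{old}.png"),cv2.imread(f"pics/{n[0]}20.png")).max(2)>45
    k,l,s,c=cv2.connectedComponentsWithStats(cv2.morphologyEx(d.astype(np.uint8),cv2.MORPH_OPEN,np.ones((3,3))))
    print(old,[tuple(x) for x in s[1:].tolist() if x[4]>40])
E
```

```text
[ 0.52280826 -0.10966253  0.21187196]
side bottle (0.9, array([36, 72]), array([0.3631, 0.268 ])) (0.97, array([ -15, -114]), array([ 0.5229, -0.2707])) jar (0.83, array([-29, -71]), array([0.4368, 0.0982]))
top bottle (0.78, array([-78,  39]), array([0.363 , 0.2663])) (0.86, array([-79,  40]), array([0.3631, 0.264 ])) jar (0.64, array([ 2, 49]), array([0.2636, 0.2551]))
top0 [(271, 0, 8, 11, 42), (321, 0, 22, 9, 112), (339, 1, 22, 19, 179), (180, 7, 8, 9, 55), (364, 7, 17, 12, 111), (468, 22, 12, 20, 119), (443, 24, 9, 8, 46), (373, 43, 102, 75, 2689), (422, 43, 27, 12, 183), (448, 43, 10, 11, 49), (459, 43, 14, 9, 71), (116, 55, 14, 15, 112), (142, 55, 8, 7, 45), (373, 55, 10, 13, 70), (265, 57, 5, 15, 50), (273, 56, 18, 15, 140), (294, 56, 34, 33, 420), (324, 56, 27, 41, 423), (483, 57, 13, 12, 96), (498, 57, 13, 12, 94), (0, 59, 10, 13, 62), (512, 58, 96, 65, 1970), (595, 58, 10, 9, 43), (162, 60, 20, 23, 280), (180, 60, 17, 12, 128), (583, 60, 11, 21, 98), (143, 63, 9, 11, 58), (128, 65, 14, 7, 76), (153, 68, 8, 9, 43), (306, 79, 25, 17, 160), (343, 83, 10, 15, 73), (373, 85, 37
[... 3422 characters left out ...]
, 7, 12, 44), (484, 425, 15, 7, 48), (574, 435, 52, 26, 487), (226, 436, 11, 10, 79), (195, 450, 25, 30, 366), (0, 459, 25, 21, 212), (531, 463, 34, 13, 227)]
s13 [(276, 0, 81, 99, 4071), (371, 0, 34, 12, 239), (488, 0, 52, 183, 3375), (567, 0, 42, 95, 1167), (337, 13, 34, 53, 1428), (359, 65, 42, 55, 1375), (350, 69, 10, 5, 41), (401, 90, 22, 19, 341), (295, 100, 27, 16, 237), (334, 104, 8, 12, 86), (382, 107, 53, 13, 386), (270, 117, 99, 68, 2868), (482, 117, 17, 18, 112), (365, 118, 31, 24, 360), (312, 120, 15, 15, 89), (611, 128, 8, 42, 147), (455, 132, 19, 28, 161), (506, 143, 9, 11, 51), (501, 216, 9, 20, 98), (603, 233, 33, 42, 212), (325, 283, 34, 51, 1242), (353, 356, 34, 46, 1191)]
```

The final check has the bottle at (0.363, 0.267) and the jar at about (0.440, 0.098), both within a few mm of their coaster centres. In the side view, nothing else on the table has changed since the beakers were hung. Handing in.

```bash
python3 -c "
from plant import workorder
print(workorder.finish_job())"
```

```text
the job is handed in; nothing more can be done
None
```

I handed the job in after about 44 s of robot time: both white beakers (only two were on the mat) hang upside down on their own posts, down on the feet, and the bottle and jar are swapped onto each other's coasters, including after the bottle was knocked aside mid-run. The hand-in returned no verdict.

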